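# Push the data socket box through the gap to the trunking

### The job

Push the square white data socket box along the desk, through the narrow gap between the two round grey port covers, until its leading side rests flat against the trunking behind them. Only push it with the fingers: do not pick it up, lift or tip it, and leave everything else on the desk where it is.

Things in the scene. Friction and masses are not known exactly. Their poses are not given: they have to be found in the camera images.
- socket_box: The part to push: loose white data socket box, 86 x 86 mm, 32 high, 0.17 to 0.35 kg, face up on the desk (two dark jack openings on top). Origin: centre of its underside; z up, x and y square to its sides. Any side may lead. It starts before the gap (107 to 123 mm to the bay's -x), up to 35 mm to either side of the gap's line and up to 0.4 rad askew.
- bay: Two round grey port covers fixed to the desk, with white trunking fixed behind them, one rigid group. Origin: on the desk midway between the covers. +x: the way the box goes through the gap, +y left of that; up to 0.9 rad from world x. Covers: 76 mm diameter, 40 high, centred at y = +85 and -85 mm: the gap is 94 mm wide. Bare flat desk between.
- stop (a point): Middle of the foot of the trunking's near face, on the desk, 128 mm along +x from the bay's origin; the box's side comes to rest on this face, its centre then 43 mm short of it. Axes as the bay's. The trunking is a straight bar along y, 280 mm long, 50 deep, 50 high.
- tape: Bystander, leave alone: black tape roll lying flat, ring 60 across, hole 38, 19 high; origin: centre of its underside
- screwdriver: Bystander, leave alone: yellow-handled screwdriver lying on the desk, about 170 long; origin at desk level under its middle, its length along x
- module: Bystander, leave alone: small white jack module, block 36 x 17 x 22 high; origin: centre of its underside
- adapter: Bystander, leave alone: black plug-in power adapter, block 70 x 40 x 28 high; origin: centre of its underside
- clip_tub: Bystander, leave alone: small clear tub of clips, 45 x 30 x 24 high; origin: centre of its underside
- mug: Bystander, leave alone: blue mug, 80 across, 92 high, handle to its +y; origin: centre of its underside
- mouse: Bystander, leave alone: black computer mouse on a blue mat, about 75 x 60 x 34 high; origin: on its underside near the middle
Not all that is in view belongs to the job. Of the things like the socket_box, leave any that is green, pink or purple; of the rest the larger one is meant.

How it is judged:
By the outcome, as a careful person would: the job done as asked, in the order asked, and still so for the second after the job is handed in, with the robot touching nothing.
It also fails if it takes over 64 s, if anything falls off the work surface, if the arm or the gripper's body presses on something with over 40 N, if the wrist force passes 120 N, or if a joint passes its speed limit or range.

### The arm

A 6-joint arm with a two-finger parallel gripper is mounted at the origin on the work surface. World frame = base frame: x ahead of the robot, y to its left, z up, the work surface at z = 0. Lengths are in mm, angles in degrees, forces in N, time in s.
With the tool pointing down it reaches from about 325 to 900 mm from the base axis. Payload 6.1 kg.
Tool frame: the origin (TCP) lies between the finger pads; the fingertips stand 8 mm ahead of it and the grasp point (between the pads) lies 11 mm behind it (ctrl.nose_length is the z of the fingertips in the tool frame, in mm); z points along the fingers, y is the direction in which the jaws open and shut (so a half turn about z gives the same grasp; the last joint's range is limited). The gripper opens to 87 mm and grips with 3 to 60 N. Pads are 19 mm wide; open, the fingers measure 117 mm over their backs; the gripper's body (75 mm by 190 mm) begins 51 mm behind the grasp point.
Start: joints at [61.129, 12.628, 87.462, -0, 79.91, -7.225], TCP at [230.546, 580.917, 230.538] pointing down, gripper open.
Joint ranges: [-170.65, 170.65], [-52.31, 119.04], [5.05, 147.46], [-71.25, 251.25], [11.57, 151.72], [-153.62, 153.62]. Speed limits (degrees/s): [147.25, 147.25, 172.46, 180, 180, 180].

### API

Orientations are given as [roll, pitch, yaw] about the fixed x, y, z axes, in that order (R = Rz(yaw) Ry(pitch) Rx(roll)).
In Python, from plant import ctrl gives the robot as it stands. The module is installed in compiled form; this text tells all that it offers.
- The arm moves only by the tool play_rows, never from a script. Its argument "series" is a list of rows, each a list of 4 numbers: the shift along the tool's x, y, z in mm, then the turn about the tool's z in degrees. In form: [[tx, ty, tz, spin], ...]. A call has 1 to 20 rows; each row is the pose to reach, as a shift and turn from the pose commanded when the call began, along the tool's axes at that moment; what a row does not reach only later rows make up. A row lasts 1/8 s, in which the tool goes at most 62.5 mm and 10.7 degrees, less where a joint would pass 70% of its speed; a pose out of reach is approached as far as the arm can. A call with a gripper value outside its range is refused whole. "grip" is the closure in counts, from 0 (fully open) to 255 (shut), set as the call begins (left out, the last holds). The fingers move at their own pace and stop on an object; the grip force is fixed at half the most. Time passes only in rows, so rows that repeat a pose let the fingers close. It gives the time, the measured TCP pose, the force and the opening at its end, in the units of the state.
- ctrl.observe(): the state, without advancing time (a new reading comes with each control period).
- ctrl.snapshot(name): name is "side" or "top"; returns a dict with "pixels" (400x640x3 uint8, red, green, blue), "z_map" (400x640 float32, mm along the optical axis (not along the pixel's ray), 0 where there is no reading), "fx", "fy", "cx", "cy" (pixels), "dist" ([k1, k2, p1, p2, k3] as OpenCV has them; the pictures are not rectified), "pose" (4x4, takes a point from camera to world coordinates). Camera axes: x right, y down, z forward; pixel columns grow to the right and rows downward; lengths in mm; the calibration is good to about 2 mm. A picture is of the moment at which its call begins.
- ctrl.close_job(): hands the job in, once; it reports no verdict.
Trained networks look in a picture, given as the dict that the camera call returned (one of the last four; its "shot" number tells which), for a name from the list of things; names that differ only in an ending like _2 or _b are one class to them, and where a whole thing is asked for, a point or a joint stands for the part that bears it (a point fixed in the world has none). Each returns a list of dicts, best first, with "conf" (0 to 1); they miss things now and then, are a little off and sometimes report something else, mostly with a low value. They report only what shows in the picture. A call takes as long as a camera call. They do not tell look-alikes from the thing itself.
- ctrl.trace(name, picture): "pixels" (400x640 bool, what is visible of it) and "bbox" ([left, top, right, bottom] in pixels, round what is visible of it).
- ctrl.spot_point(name, picture): "position" ([row, column] in pixels: a listed point, or the origin of a listed thing).
The state is a dict: "time_s": time; "joints": joint angles; "qd": joint speeds; "effort": joint torques, N m; "tool_pos": TCP position; "eef_rot": TCP orientation; "force": force on the tool from outside, world axes, zero at the start; "wrist_torque": the same for the moment, N m; "gripper_width": opening from 0.0 (shut) to 1.0 (fully open).
Only numpy, scipy, OpenCV 4.12 (cv2) and the standard library are available. Lean on these libraries where they do the work, as an engineer would, in place of code of your own. Each camera call takes 0.05 s, during which the arm holds its last target. There are 200 camera calls.

## Working session

There is one attempt and no reset: what is moved stays moved. The work goes in short steps, Python scripts to look and compute and a tool call to move; the robot and the scene stay as the last step left them, time stands still between calls to the robot, and variables do not carry over. Pictures are saved under pics/ and viewed, about 8 in all and at most 12, crops included, and the job is handed in when it is done.

Besides the shell and the picture viewer there is one more tool, called in YAML: its name, and indented under it one key for each argument. play_rows: Moves the arm, as the interface text tells. Its arguments: {"type":"object","properties":{"series":{"type":"array"},"grip":{"type":"number"}},"required":["series"]}

```bash
mkdir -p pics
cat > h.py <<'E'
import numpy as np, cv2
from plant import ctrl
def K(s): return np.array([[s["fx"],0,s["cx"]],[0,s["fy"],s["cy"]],[0,0,1.]])
def ray(s,uv,z=0):
    uv=np.asarray(uv,float).reshape(-1,1,2)
    n=cv2.undistortPoints(uv,K(s),np.array(s["dist"],float)).reshape(-1,2)
    P=np.array(s["pose"]); d=np.c_[n,np.ones(len(n))]@P[:3,:3].T; o=P[:3,3]
    return o+d*((z-o[2])/d[:,2])[:,None]
def cloud(s,mask):
    v,u=np.nonzero(mask&(s["z_map"]>0)); n=cv2.undistortPoints(np.c_[u,v].astype(float).reshape(-1,1,2),K(s),np.array(s["dist"],float)).reshape(-1,2)
    P=np.array(s["pose"]); c=np.c_[n,np.ones(len(n))]*s["z_map"][v,u][:,None]
    return c@P[:3,:3].T+P[:3,3]
def save(s,n,box=None,f=1):
    im=s["pixels"][...,::-1]
    if box: l,t,r,b=box; im=im[t:b,l:r]
    cv2.imwrite("pics/"+n,cv2.resize(im,None,fx=f,fy=f,interpolation=cv2.INTER_CUBIC))
E
python3 - <<'E'
from h import *
for c in ["top","side"]:
    s=ctrl.snapshot(c); save(s,c+"0.png"); print(c,np.round(s["pose"],2).tolist())
    for n in ["socket_box","bay","tape","screwdriver","module","adapter","clip_tub","mug","mouse"]:
        for r in ctrl.trace(n,s):
            p=cloud(s,r["pixels"]); 
            print(n,round(r["conf"],2),r["bbox"],np.round(np.median(p,0)) if len(p) else "", np.round(np.percentile(p[:,2],95)) if len(p) else "")
    for n in ["stop","bay","socket_box"]:
        for r in ctrl.spot_point(n,s): 
            print("pt",n,round(r["conf"],2),np.round(r["position"]),np.round(ray(s,r["position"][::-1])))
print(ctrl.observe())
E
```

```text
top [[-0.04, -0.97, 0.22, 185.93], [-1.0, 0.04, -0.01, -38.55], [-0.0, -0.22, -0.98, 1643.3], [0.0, 0.0, 0.0, 1.0]]
socket_box 0.81 [258.7, 267.5, 276.9, 282.2] [310. 176.  23.] 30.0
socket_box 0.74 [387.7, 171.9, 397.4, 183.0] [ 633. -271.   22.] 28.0
socket_box 0.67 [247.9, 169.6, 275.3, 201.6] [618. 193.  33.] 39.0
socket_box 0.59 [369.1, 260.4, 390.8, 280.7] [ 311. -200.   22.] 28.0
socket_box 0.58 [335.1, 216.0, 363.5, 247.7] [ 445. -101.   33.] 40.0
bay 0.59 [292.7, 133.6, 380.1, 216.7] [680. -58.  46.] 57.0
tape 0.6 [285.7, 206.0, 305.4, 222.6] [517.  74.  18.] 25.0
screwdriver 0.78 [413.2, 205.2, 424.2, 229.3] [ 486. -344.   24.] 31.0
module 0.55 [388.9, 171.4, 400.1, 182.8] [ 636. -272.   22.] 28.0
adapter 0.65 [289.8, 239.9, 312.5, 265.3] [379.  56.  28.] 35.0
adapter 0.19 [387.0, 170.3, 396.7, 182.6] [ 634. -271.   22.] 28.0
clip_tub 0.64 [324.0, 134.9, 333.2, 147.7] [769. -47.  24.] 30.0
mug 0.72 [155.4, 197.3, 194.0, 231.5] [539. 496.  39.] 92.0
mouse 0.64 [464.0, 201.4, 484.6, 223.2] [ 491. -541.   28.] 40.0
pt stop 0.7 [166. 332.] [[685. -59.   0.]]
pt socket_box 0.97 
[... 1622 characters left out ...]
 0.52 [195. 230.] [[320. 183.   0.]]
{'time_s': 1.3, 'joints': array([ 6.11285184e+01,  1.26274828e+01,  8.74631496e+01,  1.59612977e-03,
        7.99095053e+01, -7.22359644e+00]), 'qd': array([-0.03356183,  0.06879156,  0.08675629, -0.11363087, -0.02843833,
        0.00431185]), 'effort': array([ 1.88629863e-03, -4.94567084e+01, -3.87699723e+01,  7.00449664e-02,
        4.67784167e-02,  4.69135182e-05]), 'tool_pos': array([230.53942575, 580.91683073, 230.53256135]), 'eef_rot': array([ 1.79999939e+02, -1.57627476e-03,  1.58351835e+02]), 'force': array([ 0.50428946, -0.38156168, -0.40296391]), 'wrist_torque': array([ 0.01281276,  0.03689079, -0.02121596]), 'gripper_width': 1.0015671594430744}
```

View pics/top0.png

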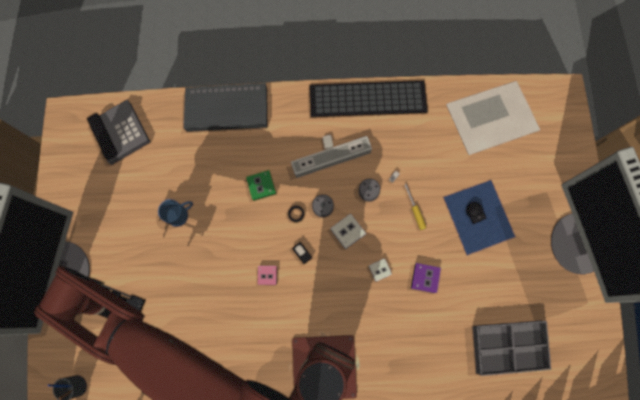

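View pics/side0.png

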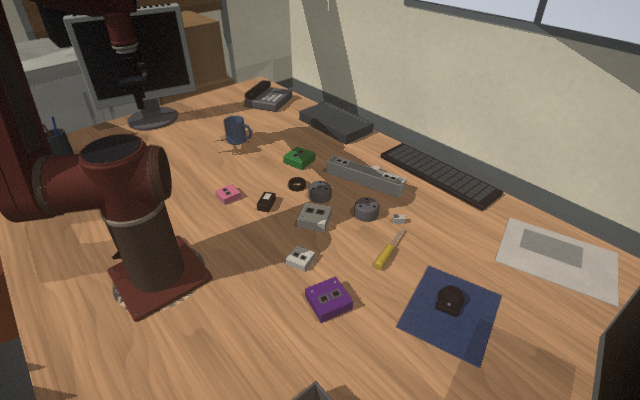

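The white candidates are the large one at top (348,232) and the small one at (380,270). The others are green (261,185), pink (267,275) and purple (426,278). The description picks the large white one at (348,232), so I'll check it in a crop and fit the poses.

```bash
cat >> h.py <<'E'
def fit(c="top",verbose=True):
    s=ctrl.snapshot(c); out={}
    r=[x for x in ctrl.trace("socket_box",s)]
    m=np.zeros((400,640),bool)
    best=None
    for x in r:
        p=cloud(s,x["pixels"])
        if len(p)<30: continue
        t=p[p[:,2]>26]; rect=cv2.minAreaRect(t[:,:2].astype(np.float32))
        print(c,"box",round(x["conf"],2),len(t),np.round(rect[0],1),np.round(rect[1],1),round(rect[2],1),"zmed",round(np.median(t[:,2]),1))
        # contour-ray fit of the mask moments at z=32
    al=cloud(s,np.ones((400,640),bool)); return s,r,al
E
python3 - <<'E'
from h import *
for c in ["top","side"]:
    s,r,al=fit(c)
    save(s,c+"1.png",(270,120,410,290) if c=="top" else (270,140,420,280),4 if c=="side" else 3.5)
    q=al[(al[:,2]>44)&(al[:,2]<65)&(abs(al[:,0]-680)<90)&(abs(al[:,1]+60)<200)]
    rect=cv2.minAreaRect(q[:,:2].astype(np.float32)); print("trunk",[np.round(v,1) for v in rect],np.round(np.median(q,0),1))
    vx=cv2.fitLine(q[:,:2].astype(np.float32),cv2.DIST_HUBER,0,.01,.01).ravel(); print("line",vx,np.degrees(np.arctan2(vx[1],vx[0])))
    q=al[(al[:,2]>34)&(al[:,2]<47)&(al[:,0]>500)&(al[:,0]<620)&(al[:,1]>-230)&(al[:,1]<60)]
    from scipy.cluster.vq import kmeans2
    cc,l=kmeans2(q[:,:2],np.array([[540.,-10],[590,-170]]),minit="matrix")
    for i in (0,1):
        print("cover",cv2.minEnclosingCircle(q[l==i][:,:2].astype(np.float32)),cc[i],q[l==i][:,2].mean())
E
```

```text
top box 0.96 597 [ 275.3 -351.5] [84.9 85. ] 75.7 zmed 32.9
top box 0.84 42 [ 313.9 -201.8] [54.1 54.1] 9.2 zmed 28.1
top box 0.84 100 [310.3 178.3] [59.7 59.9] 88.0 zmed 27.7
top box 0.66 564 [623.6 191.7] [89.8 84.9] 15.4 zmed 33.2
top box 0.64 575 [ 447.3 -102.3] [83.6 86.5] 33.7 zmed 32.9
trunk [array([667.8, -61.2]), array([179.7, 281.7]), np.float64(6.1)] [708.9 -58.7  51.5]
line [ 2.7591836e-01 -9.6118104e-01  7.0947107e+02 -5.7361404e+01] -73.983246
cover ((525.0711669921875, -45.461158752441406), 65.66880798339844) [539.58014965 -20.06144224] 40.139773527864875
cover ((588.4896850585938, -182.65841674804688), 38.2794075012207) [ 587.35499568 -182.07510243] 40.23002962896531
side box 0.96 333 [619.2 191.2] [88.9 90.6] 11.6 zmed 34.5
side box 0.92 1113 [ 275.5 -352.9] [87.2 86.7] 76.5 zmed 33.8
side box 0.74 18 [ 306.9 -200.2] [50.9 35.6] 30.5 zmed 26.7
side box 0.69 80 [306.5 174. ] [60.1 57.4] 0.4 zmed 26.9
side box 0.65 60 [ 479.8 -349.5] [78.5 16.5] 11.3 zmed 27.0
side box 0.62 579 [ 445.2 -101.5] [90.3 85.6] 33.8 zmed 34.4
trunk [array([669.8, -60.3]), array([179.1, 281.7]), np.float64(5.3)] [706.6 -70.8  52.6]
line [ 2.8660104e-01 -9.5805001e-01  7.0372687e+02 -6.5715714e+01] -73.34542
cover ((522.7650146484375, -47.89998245239258), 65.74372863769531) [533.6276699  -24.60268812] 40.89294529278467
cover ((585.5941162109375, -182.74252319335938), 38.23900604248047) [ 582.05992601 -185.77913247] 40.94207328175654
```

View pics/top1.png

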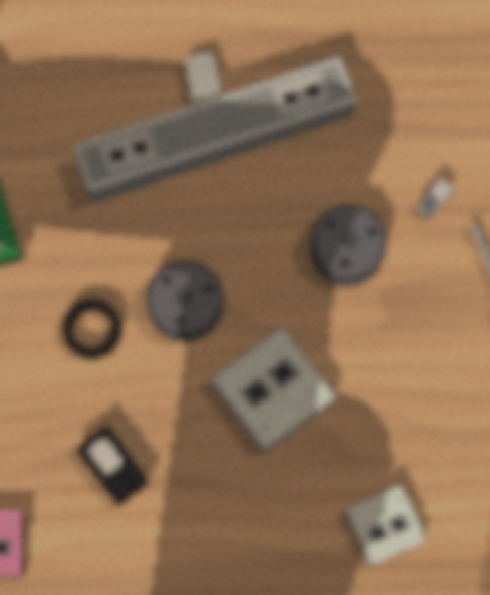

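View pics/side1.png

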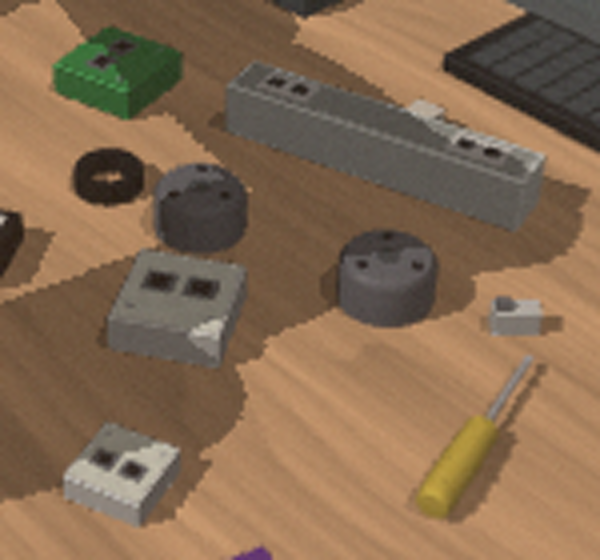

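The crops confirm it: the large box with two jacks at top (348,232) is the one, and the small one at (380,270) isn't. The bay comes out at (563,-101) with yaw 16.2°. In bay axes the box is at x=-112, y=+32 and 17.5° askew. I'll push it sideways from its left with a flat two-finger pusher, which squares it and centres it, then push it straight in.

```bash
cat >> h.py <<'E'
B=np.array([563.2,-101.1]); YB=16.2
def Rb(a=YB): a=np.radians(a); return np.array([[np.cos(a),-np.sin(a)],[np.sin(a),np.cos(a)]])
def tobay(p): return (np.asarray(p)[:2]-B)@Rb()
def go(bx,by,z,yaw):
    o=ctrl.observe(); w=B+Rb()@[bx,by]; y=np.radians(o["eef_rot"][2])
    d=np.r_[w,z]-o["tool_pos"]; X=np.array([np.cos(y),np.sin(y),0]);Y=np.array([np.sin(y),-np.cos(y),0])
    print("world",w.round(1),"shift",round(d@X,1),round(d@Y,1),round(-d[2],1),"spin",round(-(yaw-o["eef_rot"][2]),1))
E
python3 -c "
from h import *
go(-112,118,130,106.2); go(-112,118,16,106.2)
"
```

```text
world [422.7 -19. ] shift -399.9 -486.7 100.5 spin 52.2
world [422.7 -19. ] shift -399.9 -486.7 214.5 spin 52.2
```

play_rows:
  series:
    - [-400, -486.7, 40, 52.2]
    - [-400, -486.7, 40, 52.2]
    - [-400, -486.7, 40, 52.2]
    - [-400, -486.7, 40, 52.2]
    - [-400, -486.7, 40, 52.2]
    - [-400, -486.7, 40, 52.2]
    - [-400, -486.7, 40, 52.2]
    - [-400, -486.7, 40, 52.2]
    - [-400, -486.7, 40, 52.2]
    - [-400, -486.7, 40, 52.2]
    - [-400, -486.7, 40, 52.2]
    - [-400, -486.7, 40, 52.2]
    - [-400, -486.7, 40, 52.2]
    - [-400, -486.7, 40, 52.2]
    - [-400, -486.7, 40, 52.2]
    - [-400, -486.7, 40, 52.2]
    - [-400, -486.7, 40, 52.2]
  grip: 108

```text
time_s: 3.62
tool_pos: [422.8, -18.8, 190.6]
eef_rot: [180.0, 0.0, 106.2]
force: [-0.3, -0.6, 0.1]
gripper_width: 0.576
```

```bash
python3 -c "
from h import *
o=ctrl.observe(); print(o['time_s'],o['gripper_width']*87,tobay(o['tool_pos']))
go(-112,118,16,106.2); go(-112,52.5,16,106.2)
"
```

```text
3.625 50.115700369954205 [-111.84335678  118.16896191]
world [422.7 -19. ] shift -0.2 -0.2 174.6 spin -0.0
world [441.  -81.9] shift -65.7 -0.1 174.6 spin -0.0
```

play_rows:
  series:
    - [0, 0, 60, 0]
    - [0, 0, 120, 0]
    - [0, 0, 160, 0]
    - [0, 0, 174, 0]
    - [0, 0, 174, 0]
    - [-5, 0, 174, 0]
    - [-10, 0, 174, 0]
    - [-15, 0, 174, 0]
    - [-20, 0, 174, 0]
    - [-24, 0, 174, 0]
    - [-28, 0, 174, 0]
    - [-32, 0, 174, 0]
    - [-36, 0, 174, 0]
    - [-40, 0, 174, 0]
    - [-44, 0, 174, 0]
    - [-48, 0, 174, 0]
    - [-52, 0, 174, 0]
    - [-56, 0, 174, 0]
    - [-60, 0, 174, 0]
    - [-60, 0, 174, 0]

```text
time_s: 6.12
tool_pos: [439.4, -77.2, 16.4]
eef_rot: [-180.0, 0.0, 106.1]
force: [0.4, -0.2, 0.1]
gripper_width: 0.577
```

```bash
cat >> h.py <<'E'
def box():
    from scipy.optimize import least_squares
    for c in ["top","side"]:
        s=ctrl.snapshot(c)
        for x in ctrl.trace("socket_box",s):
            p=cloud(s,x["pixels"]); t=p[(p[:,2]>27)&(p[:,2]<40)]
            if len(t)<200: continue
            r=cv2.minAreaRect(t[:,:2].astype(np.float32)); b=tobay(r[0])
            if abs(b[0])<170 and abs(b[1])<60: print(c,round(x["conf"],2),"box in bay",b.round(1),np.round(r[1],1),"ang",round((r[2]-YB+45)%90-45,1))
    return s
E
python3 -c "
from h import *
o=ctrl.observe(); print(tobay(o['tool_pos']),o['tool_pos'],o['force']);s=box(); save(s,'side2.png',(270,140,420,280),4)
"
```

```text
[-112.21336635   57.50029771] [439.40014119 -77.18935837  16.43281498] [ 0.36904288 -0.1800522   0.1423603 ]
side 0.91 box in bay [-126.    3.] [90.2 88.2] ang 3.3
side 0.57 box in bay [ 52.2 -12.6] [202.5 282.4] ang 8.9
```

View pics/side2.png

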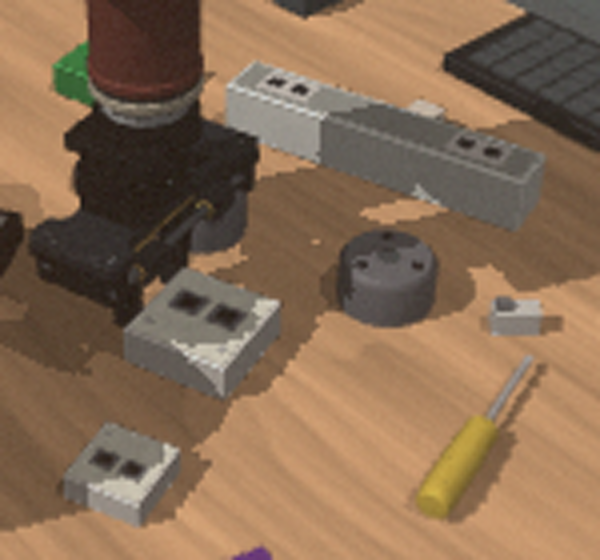

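The box turned nearly square. I'll push 3 mm more, back off, rise and measure from the top.

play_rows:
  series:
    - [-2, 0, 0, 0]
    - [-3, 0, 0, 0]
    - [-3, 0, 0, 0]
    - [10, 0, 0, 0]
    - [30, 0, 0, 0]
    - [30, 0, -60, 0]
    - [30, 0, -100, 0]
    - [90, 0, -100, 0]
    - [150, 0, -100, 0]
    - [150, 0, -100, 0]

```text
time_s: 7.58
tool_pos: [396.0, 71.0, 116.4]
eef_rot: [-180.0, -0.0, 106.5]
force: [0.3, -0.2, 0.6]
gripper_width: 0.58
```

```bash
python3 -c "
from h import *
box();o=ctrl.observe();print(tobay(o['tool_pos']))
go(-195,0,116,16.2)
"
```

```text
top 0.73 box in bay [-124.3   -0.9] [86.5 87. ] ang 1.9
top 0.39 box in bay [49.  -0.7] [169.5 276.4] ang 0.8
side 0.71 box in bay [-128.2    0.4] [87.1 86.8] ang 2.0
[-111.76347388  207.30463132]
world [ 375.9 -155.5] shift -207.4 -83.0 0.6 spin 89.9
```

play_rows:
  series:
    - [-207, -85, 0, 90]
    - [-207, -85, 0, 90]
    - [-207, -85, 0, 90]
    - [-207, -85, 0, 90]
    - [-207, -85, 0, 90]
    - [-207, -85, 0, 90]
    - [-207, -85, 0, 90]
    - [-207, -85, 0, 90]
    - [-207, -85, 0, 90]
    - [-207, -85, 0, 90]
    - [-207, -85, 0, 90]

```text
time_s: 9.15
tool_pos: [373.5, -155.8, 116.5]
eef_rot: [-180.0, 0.0, 16.1]
force: [0.1, 0.8, 0.0]
gripper_width: 0.574
```

```bash
python3 -c "
from h import *
o=ctrl.observe();print(tobay(o['tool_pos']),o['eef_rot'])
go(-198,0,16,16.2)
go(-125,0,16,16.2)
"
```

```text
[-197.46130309    0.41789721] [-1.79994905e+02  1.40727106e-02  1.61452152e+01]
world [ 373.1 -156.3] shift -0.5 0.4 100.5 spin -0.1
world [ 443.2 -136. ] shift 72.5 0.3 100.5 spin -0.1
```

play_rows:
  series:
    - [0, 0.4, 50, 0]
    - [0, 0.4, 90, 0]
    - [0, 0.4, 100, 0]
    - [0, 0.4, 100, 0]
    - [7, 0.4, 100, 0]
    - [14, 0.4, 100, 0]
    - [19, 0.4, 100, 0]
    - [24, 0.4, 100, 0]
    - [29, 0.4, 100, 0]
    - [34, 0.4, 100, 0]
    - [39, 0.4, 100, 0]
    - [44, 0.4, 100, 0]
    - [49, 0.4, 100, 0]
    - [54, 0.4, 100, 0]
    - [59, 0.4, 100, 0]
    - [64, 0.4, 100, 0]
    - [68, 0.4, 100, 0]
    - [71, 0.4, 100, 0]
    - [72, 0.4, 100, 0]
    - [72, 0.4, 100, 0]

```text
time_s: 11.65
tool_pos: [443.2, -135.3, 16.5]
eef_rot: [180.0, -0.0, 16.2]
force: [-0.1, -1.2, -0.7]
gripper_width: 0.578
```

```bash
python3 -c "
from h import *
s=ctrl.snapshot('top'); save(s,'top3.png',(270,120,410,290),3.5)
box();o=ctrl.observe();print(tobay(o['tool_pos']),o['eef_rot'])
"
```

```text
[-124.82405671    0.51372374] [ 1.79986807e+02 -2.92707117e-02  1.61459216e+01]
```

View pics/top3.png

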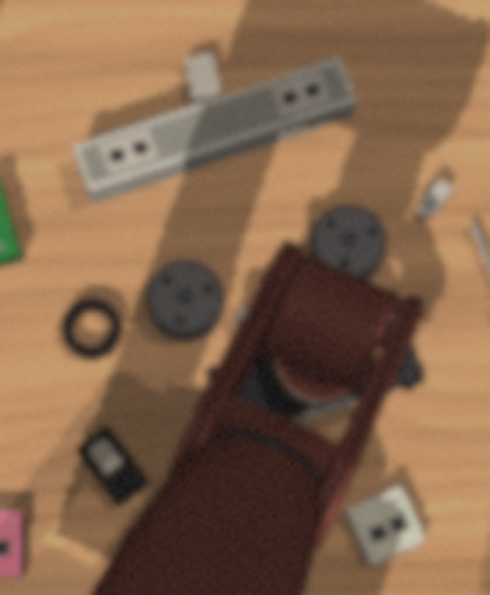

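The arm hides the box from above. I'll back off, rise clear, re-measure the box and refine the bay fit before the gap.

play_rows:
  series:
    - [-15, 0, 0, 0]
    - [-20, 0, -20, 0]
    - [-20, 0, -80, 0]
    - [-20, 40, -100, 0]
    - [-20, 100, -100, 0]
    - [-20, 160, -100, 0]
    - [-20, 220, -100, 0]
    - [-20, 220, -100, 0]

```text
time_s: 12.9
tool_pos: [484.2, -356.2, 115.9]
eef_rot: [180.0, 0.0, 15.9]
force: [-0.3, 1.1, 0.8]
gripper_width: 0.575
```

```bash
cat >> h.py <<'E'
def bay():
    for c in ["top","side"]:
        s=ctrl.snapshot(c); al=cloud(s,np.ones((400,640),bool))
        b=(al[:,:2]-B)@Rb()
        cs=[]
        for sg in (1,-1):
            k=(np.hypot(b[:,0],b[:,1]-85*sg)<50)&(al[:,2]>36)&(al[:,2]<46); p=b[k].astype(np.float32)
            (cx,cy),r=cv2.minEnclosingCircle(p); m=p.mean(0); cs.append([cx,cy]); print(c,"cover",round(cx,1),round(cy,1),"r",round(r,1),m.round(1),len(p))
        k=(b[:,0]>115)&(b[:,0]<190)&(abs(b[:,1])<120)&(al[:,2]>46)&(al[:,2]<58)
        p=b[k].astype(np.float32); r=cv2.minAreaRect(p); print("  trunk",np.round(r[0],1),np.round(r[1],1),round(r[2],2))
        k=(b[:,0]>-140)&(b[:,0]<105)&(abs(b[:,1])<46.5)&(al[:,2]>27)&(al[:,2]<38)
        p=b[k].astype(np.float32)
        if len(p)>100: r=cv2.minAreaRect(p); print("  box raw",np.round(r[0],1),np.round(r[1],1),round((r[2]+45)%90-45,1))
    return s
E
python3 -c "
from h import *
o=ctrl.observe();print(tobay(o['tool_pos']),o['eef_rot'])
box();bay()
go(-134,0,116.5,16.2)
"
```

```text
[-146.99533982 -222.91866229] [1.79962098e+02 2.02525856e-02 1.59346598e+01]
top 0.76 box in bay [-69.6  -0.1] [86.6 86.6] ang -0.0
side 0.78 box in bay [-72.9   0.9] [87.2 87.9] ang -0.8
top cover 0.1 84.3 r 37.6 [-0.4 85.2] 294
top cover 2.2 -84.4 r 38.2 [  1.8 -85.3] 276
  trunk [153.7  -0.2] [ 54.  239.9] 0.79
  box raw [-70.2  -0.5] [86.4 86.6] -0.0
side cover -4.6 84.4 r 38.5 [-5.4 82.8] 251
side cover -2.1 -83.1 r 37.3 [-18.1 -81.4] 105
  trunk [151.9  43. ] [ 54.2 152.3] 1.0
  box raw [-72.9   1.1] [87.5 88.7] -0.1
world [ 434.5 -138.5] shift 11.2 -218.1 0.3 spin 0.0
```

The covers and the trunking both put the bay yaw at about 17.0°, 0.8° more than I used. The box is centred. I'll go back behind it with the refined frame.

```bash
sed -i 's/^B=.*/B=np.array([564.1,-100.9]); YB=17.0/' h.py; python3 -c "
from h import *
go(-136,0.4,116,17.0)
"
```

```text
world [ 433.9 -140.3] shift 10.1 -216.5 0.8 spin -0.8
```

play_rows:
  series:
    - [5, -60, 0, -0.8]
    - [10, -120, 0, -0.8]
    - [10, -180, 0, -0.8]
    - [10, -210, 0, -0.8]
    - [10.2, -216.5, 0, -0.8]
    - [10.2, -216.5, 0, -0.8]
    - [10.2, -216.5, 0, -0.8]

```text
time_s: 14.08
tool_pos: [435.1, -142.4, 116.9]
eef_rot: [179.9, -0.0, 16.9]
force: [-0.4, -0.1, -0.7]
gripper_width: 0.574
```

```bash
python3 -c "
from h import *
o=ctrl.observe();print(tobay(o['tool_pos']),o['eef_rot'])
go(-136,0.4,16,17.0); go(-50,0,16,17)
"
```

```text
[-135.52547467   -1.96979718] [ 1.79945905e+02 -3.48353127e-02  1.69224858e+01]
world [ 433.9 -140.3] shift -0.5 -2.4 100.9 spin -0.1
world [ 516.3 -115.5] shift 85.5 -2.1 100.9 spin -0.1
```

play_rows:
  series:
    - [0, 0, 50, 0]
    - [0, 0, 90, 0]
    - [0, 0, 100, 0]
    - [0, 0, 100, 0]

```text
time_s: 14.58
tool_pos: [434.5, -142.0, 16.5]
eef_rot: [-180.0, 0.0, 16.9]
force: [0.5, -0.2, 0.5]
gripper_width: 0.573
```

```bash
python3 -c "
from h import *
o=ctrl.observe();print(tobay(o['tool_pos']),o['eef_rot'],o['tool_pos'])
go(-50,0,16,17); go(20,0,16,17)
"
```

```text
[-135.92914293   -1.41435372] [-1.79960324e+02  4.51255805e-02  1.69071609e+01] [ 434.52383115 -141.99438843   16.49201892]
world [ 516.3 -115.5] shift 85.9 -1.6 0.5 spin -0.1
world [583.2 -95.1] shift 155.9 -1.7 0.5 spin -0.1
```

play_rows:
  series:
    - [4, -1.4, 0, 0]
    - [8, -1.4, 0, 0]
    - [13, -1.4, 0, 0]
    - [18, -1.4, 0, 0]
    - [23, -1.4, 0, 0]
    - [28, -1.4, 0, 0]
    - [33, -1.4, 0, 0]
    - [38, -1.4, 0, 0]
    - [43, -1.4, 0, 0]
    - [48, -1.4, 0, 0]
    - [53, -1.4, 0, 0]
    - [58, -1.4, 0, 0]
    - [63, -1.4, 0, 0]
    - [68, -1.4, 0, 0]
    - [73, -1.4, 0, 0]
    - [78, -1.4, 0, 0]
    - [82, -1.4, 0, 0]
    - [85, -1.4, 0, 0]
    - [86, -1.4, 0, 0]
    - [86, -1.4, 0, 0]

```text
time_s: 17.08
tool_pos: [516.6, -115.0, 16.6]
eef_rot: [180.0, -0.0, 17.0]
force: [-1.7, -0.3, -1.0]
gripper_width: 0.578
```

```bash
python3 -c "
from h import *
o=ctrl.observe();print(tobay(o['tool_pos']),o['eef_rot'],o['force'])
bay()
s=ctrl.snapshot('side'); save(s,'side4.png',(270,140,420,280),4)
go(0,0,16,17); go(33,0,16,17)
"
```

```text
[-49.57056842   0.38132996] [ 1.79993741e+02 -2.17057667e-02  1.69527994e+01] [-1.69866549 -0.25224364 -1.00562684]
top cover 2.9 88.0 r 36.3 [11.  96.9] 141
top cover -1.3 -89.7 r 33.3 [  -7.1 -106.8] 15
  trunk [1.532e+02 1.000e-01] [ 52.6 239.8] 0.24
side cover -13.5 73.0 r 38.9 [-23.7  84.8] 26
side cover -2.8 -85.3 r 37.3 [ -6.5 -91.7] 253
  trunk [152.1 -23. ] [193.   59.2] 89.91
  box raw [-8.8  2. ] [105.6  85.5] 0.3
world [ 564.1 -100.9] shift 49.6 0.3 0.7 spin -0.1
world [595.7 -91.3] shift 82.6 0.3 0.7 spin -0.1
```

View pics/side4.png

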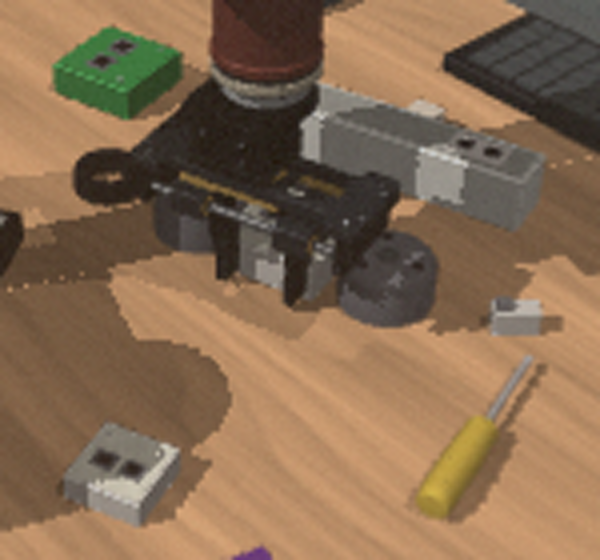

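The box is entering the gap squarely and the fingers are clear of both covers. I'll continue on to just short of the trunking.

play_rows:
  series:
    - [5, 0.2, 0, 0]
    - [10, 0.2, 0, 0]
    - [15, 0.2, 0, 0]
    - [20, 0.2, 0, 0]
    - [25, 0.2, 0, 0]
    - [30, 0.2, 0, 0]
    - [35, 0.2, 0, 0]
    - [40, 0.2, 0, 0]
    - [45, 0.2, 0, 0]
    - [50, 0.2, 0, 0]
    - [55, 0.2, 0, 0]
    - [60, 0.2, 0, 0]
    - [65, 0.2, 0, 0]
    - [69, 0.2, 0, 0]
    - [72, 0.2, 0, 0]
    - [74, 0.2, 0, 0]
    - [74, 0.2, 0, 0]

```text
time_s: 19.35
tool_pos: [587.6, -93.6, 16.6]
eef_rot: [180.0, -0.0, 17.0]
force: [-0.0, -0.2, -0.2]
gripper_width: 0.58
```

```bash
python3 -c "
from h import *
o=ctrl.observe();print(tobay(o['tool_pos']),o['eef_rot'],o['force'],o['effort'].round(1))
go(33,0,16,17)
"
```

```text
[24.59634775  0.11468797] [ 1.79990816e+02 -3.79929279e-02  1.69555442e+01] [-0.03650906 -0.15597948 -0.24887386] [  0.1 -50.5 -32.1   0.1  -0.2   0. ]
world [595.7 -91.3] shift 8.4 0.1 0.6 spin -0.0
```

Now slow 1 mm steps, watching the force.

play_rows:
  series:
    - [1, 0, 0, 0]
    - [2, 0, 0, 0]
    - [3, 0, 0, 0]
    - [4, 0, 0, 0]
    - [5, 0, 0, 0]
    - [6, 0, 0, 0]
    - [6, 0, 0, 0]

```text
time_s: 20.23
tool_pos: [593.2, -91.9, 16.5]
eef_rot: [180.0, -0.0, 17.0]
force: [-1.9, -0.6, 1.1]
gripper_width: 0.574
```

play_rows:
  series:
    - [0.5, 0, 0, 0]
    - [1, 0, 0, 0]
    - [1, 0, 0, 0]

```text
time_s: 20.6
tool_pos: [593.3, -91.8, 16.6]
eef_rot: [-180.0, 0.1, 17.0]
force: [-5.7, -3.1, 4.0]
gripper_width: 0.581
```

play_rows:
  series:
    - [0.5, 0, 0, 0]
    - [1, 0, 0, 0]

```text
time_s: 20.85
tool_pos: [593.4, -91.8, 16.5]
eef_rot: [-180.0, 0.2, 17.0]
force: [-9.7, -3.5, 7.8]
gripper_width: 0.574
```

Contact: the force is rising and the tool has stopped. I'll seat it slightly more, then back off and inspect.

play_rows:
  series:
    - [0.5, 0, 0, 0]
    - [1, 0, 0, 0]
    - [1, 0, 0, 0]

```text
time_s: 21.22
tool_pos: [593.4, -91.8, 16.5]
eef_rot: [-179.9, 0.3, 17.0]
force: [-12.9, -4.4, 10.3]
gripper_width: 0.579
```

play_rows:
  series:
    - [-4, 0, 0, 0]
    - [-15, 0, 0, 0]
    - [-35, 0, 0, 0]
    - [-70, 0, 0, 0]
    - [-110, 0, 0, 0]
    - [-110, 0, -50, 0]
    - [-110, 0, -110, 0]
    - [-110, 60, -110, 0]
    - [-110, 120, -110, 0]
    - [-110, 180, -110, 0]
    - [-110, 240, -110, 0]
    - [-110, 240, -110, 0]
    - [-110, 240, -110, 0]

```text
time_s: 22.85
tool_pos: [560.0, -352.2, 125.8]
eef_rot: [-179.9, 0.0, 16.9]
force: [-0.8, 0.4, 0.5]
gripper_width: 0.575
```

```bash
python3 -c "
from h import *
box();bay()
s=ctrl.snapshot('side'); save(s,'side5.png',(270,140,420,280),4)
t=ctrl.snapshot('top'); save(t,'top5.png',(270,120,410,290),3.5)
print(ctrl.observe()['force'])
b=cloud(t,np.ones((400,640),bool)); q=np.c_[(b[:,:2]-B)@Rb(),b[:,2]]
for y0 in (-30,-15,0,15,30):
    k=(abs(q[:,1]-y0)<6)&(q[:,0]>30)&(q[:,0]<150); o=q[k][np.argsort(q[k][:,0])]
    hi=o[(o[:,2]>28)&(o[:,2]<37)]; print(y0,'box x',hi[:,0].min().round(1),hi[:,0].max().round(1),'trunk top from',o[o[:,2]>47][:,0].min().round(1))
"
```

```text
top 0.63 box in bay [85.1  2.3] [89.1 84.9] ang -1.0
side 0.77 box in bay [84.5  2.2] [92.1 86.6] ang -0.0
top cover 0.2 84.7 r 37.2 [ 0.7 85.5] 299
top cover 0.6 -85.0 r 38.2 [ -0.1 -84.9] 304
  trunk [152.8   0.2] [ 53.1 239.2] 0.25
  box raw [73.   1.6] [63.5 86.4] 0.1
side cover -4.7 84.0 r 37.2 [-5.8 82.4] 256
side cover -4.5 -84.3 r 38.3 [ -6.7 -85.7] 301
  trunk [151.1  10.1] [218.9  57.3] 89.52
  box raw [71.3  2.3] [86.5 66. ] -1.2
[-0.5190917   0.40657623 -0.70960532]
-30 box x 42.9 130.8 trunk top from 128.5
-15 box x 45.1 130.8 trunk top from 128.1
0 box x 43.6 129.9 trunk top from 126.8
15 box x 43.8 130.8 trunk top from 128.5
30 box x 41.2 129.9 trunk top from 128.4
```

View pics/top5.png

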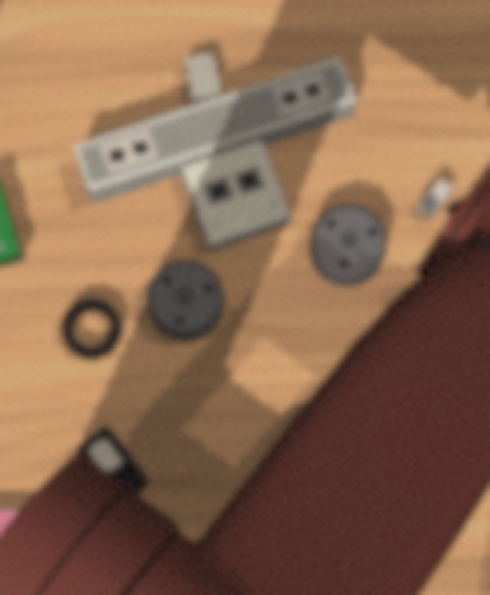

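View pics/side5.png

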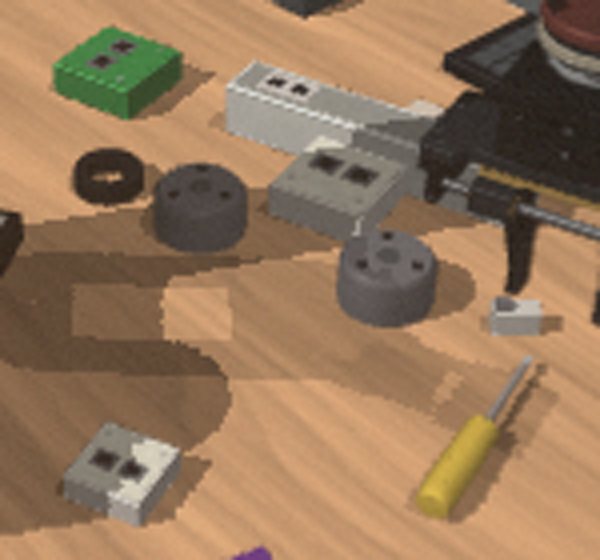

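The top view shows the box, centred near (233,195), flat against the trunking face beyond the covers. The side view agrees, with the box at (340,190), and the bystanders are where they were. I'm handing in.

```bash
python3 -c "
from h import *
print(ctrl.observe()['time_s'],ctrl.close_job())"
```

```text
the job is handed in; nothing more can be done
23.25 None
```

The large white socket box is through the gap and resting flat against the trunking, and I handed the job in at about 23 s. I squared and centred it with a two-finger push on its left side, then pushed it straight through from behind. It was never gripped or lifted.

**Position:** in bay axes the box centre measures x ≈ 85 mm, exactly the target, and about 2 mm left of the gap's line. In the last pictures its leading side lies along the trunking face.

**Angle:** the fits disagreed slightly, from 0 to about -1.2°. I put that down to measuring noise and did not push again.

**Force:** about 17 N at the wrist when I pressed it home, and close to zero after backing off.

**Other things:** the covers and trunking measured where they started. In the last two pictures the tape, screwdriver, module and small white box looked unmoved. The adapter was partly hidden by the arm or the crop's edge, and I did not re-check the mug or mouse.

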